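Check a hot plate's surface with a sprung contact thermometer

TASK

The hot plate's surface temperature is to be checked at its marked spot. First lift the small beaker off the plate and set it down gently, upright and whole on the round cork mat; then draw the orange contact thermometer out of its leaning stand and hold it upright on the plate with its sensor inside the small dark ring, pressing lightly so that the sprung tip is about half pushed in, never driven to its stop. Finish while still holding it there like that, and leave everything else on the bench where it is.

Things in the scene. Friction and masses are not known exactly. Their poses are not given: they have to be found in the camera images.
- hotplate: White laboratory hot plate, fixed, 192 mm deep (x) x 152 mm wide (y) x 95 mm high. Origin at the underside; its own +x points to the back, the sloping control panel with two black knobs is at its -x side. Its square white ceramic top, 152 x 152 mm, is level at z = 95 mm and centred 3 mm behind the origin.
- spot (a point): The marked spot: centre of the small dark ring (inside diameter 26 mm, printed flat) in the middle of the ceramic top, 95 mm above the worktop. A thin larger circle (120 mm across) and four thin spokes are printed round it. The beaker stands on it at the start, at most 8 mm off centre.
- beaker: Small clear open beaker, about 50 g, 59 mm (its x) x 65 mm (its y, pouring lip) across the rim, 72 mm high, narrower at the foot (50 mm). Origin at the centre of its underside, z up. It can be gripped from above across the rim along any direction, for example with the finger tips about 35 mm below the rim.
- cork_mat: Round cork mat, fixed, 120 mm across, 8 mm thick, on the left half of the worktop. Origin at the centre of its underside.
- probe_stand: Stand of the thermometer, fixed: dark disc foot 86 mm across, 12 mm high, with a grey sleeve (25 mm outside, 14 mm bore) that leans 0.35 rad (20 degrees) from vertical towards the stand's own -x. Origin at the centre of the foot's underside.
- stand_mouth (a point): Centre of the sleeve's mouth, 75 mm above the worktop and 13 mm to the stand's -x. The thermometer's stem is 57 mm deep in the bore below it: draw it out along the bore by 60 mm or more.
- probe: Orange contact thermometer, 80 g, 142 mm long, its shoulder resting on the sleeve's mouth, leaning as the sleeve does (1 or 2 degrees of play). Origin: centre of the sensor face (tip not pressed); z runs along its axis to the handle's end. Copper sensor disc 10 mm across at z = 0, steel stem 12 mm across from z = 10 to 57 mm, handle from 57 to 142 mm.
- handle (a point): Point on the thermometer's axis at z = 115 mm, 27 mm below the handle's end: a good place to grip. The handle is a flat-sided box, 20 mm (its x) x 28 mm (its y), display on the -x face. Grip across the 28 mm, fingers along its axis or straight down.
- sensor (a point): Centre of the sensor face at the lower end of the sprung tip; moves with the tip.
- probe_tip (a joint): How far the sprung tip is pushed into the stem, in m: 0 = free, 0.010 = at its stop. The spring pushes back with 0.9 N at the start of its travel, 2.4 N half way (0.005) and 3.9 N at the stop.
- vortex_mixer: Purple vortex mixer, fixed, 172 mm deep x 197 mm wide x 187 mm high with its black cup. It stands between the hot plate and the left half of the bench: carry things over it or in front of it. Origin at its underside.
- cup_pp: bystander: clear plastic beaker, 88 x 94 x 86 mm, standing to the left behind the work. Origin at its underside.
- label_tape: bystander: roll of white label tape lying flat, 78 mm across, 19 mm high, to the left behind the work. Origin at its underside.
- marker: bystander: black-capped marker pen lying on the worktop in front of the purple mixer, 12 x 135 x 14 mm. Origin at its underside.
- timer: bystander: small white bench timer, 53 x 62 x 34 mm, at the right. Origin at its underside.
- buffer_bottle: bystander: reagent bottle with a blue cap, 66 mm across, 135 mm high, at the far left. Origin at its underside.

How it is judged:
By the outcome, as a careful person would: the job done as asked, in the order asked, and still so for the second after the job is handed in, while the arm keeps its last pose, push and grip.
It also fails if it takes over 64 s, if anything falls off the work surface, if the arm or the gripper's body presses on something with over 40 N, if the wrist force passes 120 N, or if a joint passes its speed limit or range.

ROBOT

A 6-joint arm with a two-finger parallel gripper is mounted at the origin on a cart in front of the work surface, level with it; the furniture and walls round the work are solid. World frame = base frame: x ahead of the robot, y to its left, z up, the work surface at z = 0. Lengths are in m, angles in rad, forces in N, time in s.
With the tool pointing down it reaches from about 0.325 to 0.925 m from the base axis. Payload 3.1 kg.
Tool frame: the origin (TCP) lies on the centre line of the jaws, within the pads' length; the fingertips stand 11 mm ahead of it and the grasp point (between the pads) lies 8 mm behind it; z points along the fingers, y is the line along which they close (so a half turn about z gives the same grasp; the last joint's range is limited). The gripper opens to 85 mm and grips with 20 to 120 N. Pads are 22 mm wide; open, the fingers measure 114 mm over their backs; the gripper's body (76 mm by 85 mm) begins 54 mm behind the grasp point. The pads swing forward as they close: fully open they stand 13 mm farther back than shut.
Start: joints at [-1.425, 0.217, 1.613, -0, 1.311, -0.112], TCP at [0.159, -0.604, 0.242] pointing down, gripper open.
Joint ranges: [-2.75, 2.75], [-0.78, 2.1], [0.31, 2.55], [-1.13, 4.27], [0.13, 2.63], [-2.58, 2.58]. Speed limits (rad/s): [2.79, 2.79, 3.14, 3.14, 3.14, 3.14].

INTERFACE

Orientations are given as a 3x3 rotation matrix whose columns are the frame's x, y, z axes.
In Python, from cell import manip gives the robot as it stands.
- The arm moves only by the tool arm_command, never from a script. Its argument "moves" is a list of rows, each a list of 7 numbers: the shift along the tool's x, y, z in fractions of the full range, 1 being 0.8 m, then the turn, a rotation vector about the tool's x, y, z in shares of 360 degrees (1.0 is 360 degrees), then the opening, from 0 (shut) to 1 (fully open). A call has 1 to 20 rows; each row is the pose to reach, as a shift and turn from the pose commanded when the call began, along the tool's axes at that moment; what a row does not reach only later rows make up. A row lasts 1/12 s, in which the tool goes at most 41.7 mm and 7.16 degrees, less where a joint would pass 70% of its speed; a pose out of reach is approached as far as the arm can. No shift or turn number may pass 1 either way. A call with a gripper value outside its range is refused whole. The fingers move at their own pace and stop on an object; "force" is the grip in N (left out, the last holds). Time passes only in rows, so rows that repeat a pose let the fingers close. It gives the time, the measured TCP pose, the force, the opening and the grip force at its end, in the units of the state.
- manip.observe(): the state, without advancing time (a new reading comes with each control period).
- manip.snapshot(name): name is "scene" or "top" or "wrist"; returns (picture, depth): 420x560x3 uint8, red, green, blue; 420x560 float32, m along the optical axis (not along the pixel's ray), 0 where there is no reading.
- manip.camera_model(name): a dict with "intrinsics" (3x3 intrinsics, pixels), "rvec" (rotation vector, rad) and "tvec" (3), from world to camera coordinates, as OpenCV has them; the wrist camera has in their place "T_tool_cam" (4x4, takes a point from camera to tool coordinates, whose origin is the TCP and whose axes are the flange's). Camera axes: x right, y down, z forward; pixel columns grow to the right and rows downward; lengths in m; the calibration is good to about 2 mm. A picture is of the moment at which its call begins: read the wrist's pose just before it. camera_model takes no time and is no camera call.
- manip.sign_off(): hands the job in; it is judged then, once.
The state is a dict: "time_s": time; "joint_positions": joint angles; "joint_velocities": joint speeds; "effort": joint torques, N m; "position": TCP position; "tool_rot": TCP orientation; "force": force on the tool from outside, world axes, zero at the start; "moment": the same for the moment, N m; "gripper_width": finger opening in m; "grasp_force": force on a finger pad.
Only numpy, scipy, OpenCV 4.12 (cv2) and the standard library are available. Lean on these libraries where they do the work, as an engineer would, in place of code of your own. Each camera call takes 0.05 s, during which the arm holds its last target. There are 200 camera calls.

## Working session

There is one attempt and no reset: what is moved stays moved. The work goes in short steps, Python scripts to look and compute and a tool call to move; the robot and the scene stay as the last step left them, time stands still between calls to the robot, and variables do not carry over. Pictures are saved under pics/ and viewed, at most 14 in all, crops included, and the job is handed in when it is done.

Besides the shell and the picture viewer there is one more tool, called after "Emit:" by a JSON object that holds its "op" and its "data". arm_command: Moves the arm, as the interface text tells. Its arguments: {"type":"object","properties":{"moves":{"type":"array"},"force":{"type":"number"}},"required":["moves"]}

```bash
ls; mkdir -p pics; cat > h.py <<'E'
import numpy as np, cv2
from cell import manip
def snap(n,f=None):
    st=manip.observe(); p,d=manip.snapshot(n); m=manip.camera_model(n); K=np.array(m["intrinsics"],float)
    if n=="wrist":
        T=np.eye(4);T[:3,:3]=np.array(st["tool_rot"]);T[:3,3]=st["position"]; T=T@np.array(m["T_tool_cam"])
        R,c=T[:3,:3],T[:3,3]
    else:
        Rc=cv2.Rodrigues(np.array(m["rvec"],float))[0]; R=Rc.T; c=-R@np.array(m["tvec"],float).ravel()
    if f: cv2.imwrite("pics/"+f,p[:,:,::-1])
    return p,d,K,R,c
def ray(K,R,u,v): return R@np.linalg.inv(K)@np.array([u,v,1.0])
def plane(K,R,c,u,v,z):
    r=ray(K,R,u,v); return c+r*(z-c[2])/r[2]
def cloud(d,K,R,c):
    v,u=np.mgrid[:d.shape[0],:d.shape[1]]
    P=np.stack([(u-K[0,2])/K[0,0]*d,(v-K[1,2])/K[1,1]*d,d],-1)
    return P@R.T+c
def st(): 
    s=manip.observe(); 
    for k in("time_s","position","force","gripper_width","grasp_force"): print(k,np.round(s[k],4))
    print(np.round(s["tool_rot"],4).tolist()); return s
E
python3 - <<'E'
from h import *
st()
for n in("top","scene"):
    p,d,K,R,c=snap(n,n+".png"); print(n,c,R.tolist(),K[0,0])
    np.savez(n+".npz",p=p,d=d,K=K,R=R,c=c)
E
```

```text
pics
time_s 0.0
position [ 0.1592 -0.6035  0.2409]
force [ 1.0508 -0.5824 -1.1062]
gripper_width 0.0856
grasp_force 0.0
[[0.967, 0.2549, -0.0004], [0.2549, -0.967, 0.0024], [0.0003, -0.0024, -1.0]]
top [0.34844749 0.01755805 1.57638266] [[0.017138916595845544, -0.9952748473086993, 0.09557319630820452], [-0.9994630644879944, -0.01972350799905842, -0.02616421136741521], [0.02792562017553718, -0.09507345342868853, -0.9950784884575461]] 416.65883399205495
scene [-0.2335173   1.21892674  0.71676231] [[-0.8599389498025323, -0.18090179816682922, 0.4772625504190807], [-0.5098679604862373, 0.34703555925802865, -0.7871473708779525], [-0.023230701283484895, -0.9202395666512476, -0.39066542525209713]] 479.1458844921145
```

View pics/top.png

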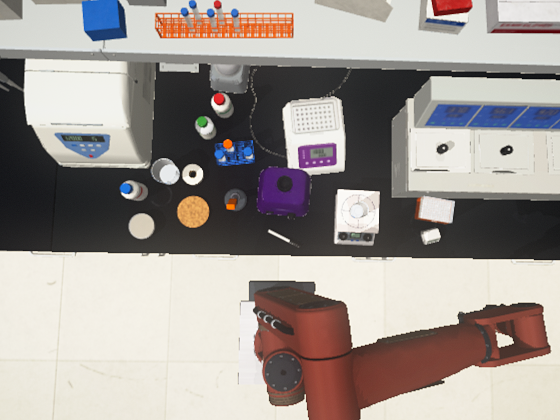

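View pics/scene.png

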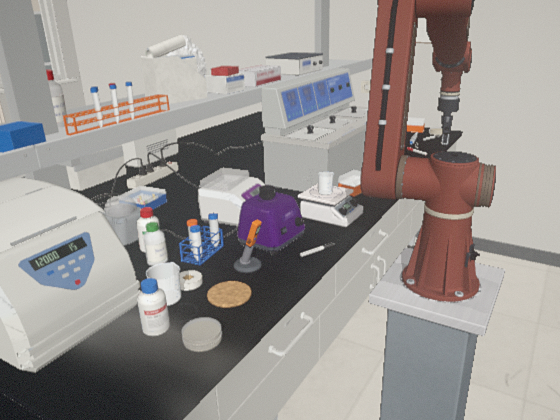

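The top view shows the hot plate with beaker near (357,212), cork mat (193,212), stand and probe (235,200), purple mixer (285,190) and marker (283,238). The scene view shows the probe leaning at (250,240).

```bash
python3 - <<'E'
from h import *
L=np.load("top.npz");p,d,K,R,c=[L[k] for k in"pdKRc"]
P=cloud(d,K,R,c)
hsv=cv2.cvtColor(p,cv2.COLOR_RGB2HSV)
def blob(name,mask,box,z):
    m=np.zeros(mask.shape,np.uint8);x0,y0,x1,y1=box;m[y0:y1,x0:x1]=mask[y0:y1,x0:x1]
    v,u=np.nonzero(m); 
    q=P[v,u];ok=d[v,u]>0
    r=cv2.minAreaRect(np.c_[u,v].astype(np.float32))
    print(name,len(u),r,plane(K,R,c,*r[0],z).round(4),"cloud mean",q[ok].mean(0).round(4),q[ok].min(0).round(3),q[ok].max(0).round(3))
H,S,V=[hsv[...,i].astype(int) for i in range(3)]
blob("cork",(H>5)&(H<25)&(S>70)&(V>90),(170,185,215,235),.008)
blob("orange",(H<20)&(S>150)&(V>100),(218,180,252,222),.15)
blob("mixer",(H>120)&(H<150)&(S>80),(245,155,325,225),.1)
blob("plate hi",(abs(P[...,2]-.095)<.008),(325,180,390,250),.095)
blob("beaker",(P[...,2]>.12)&(P[...,2]<.2),(325,180,390,250),.16)
blob("timer",(P[...,2]>.015),(415,222,445,250),.03)
blob("marker",(V>150)&(S<60),(262,225,302,250),.01)
blob("cup",(P[...,2]>.03),(148,155,182,190),.08)
blob("tape",(P[...,2]>.005)&(V>120),(182,163,206,188),.019)
cv2.imwrite("pics/topc.png",cv2.resize(p[170:260,170:400,::-1],None,fx=3.4,fy=3.4,interpolation=cv2.INTER_CUBIC))
E
```

```text
cork 829 ((192.7500457763672, 211.25003051757812), (31.11269760131836, 31.819805145263672), 45.0) [0.4794 0.3458 0.008 ] cloud mean [0.4791 0.3462 0.0075] [ 0.42   0.286 -0.009] [0.538 0.408 0.019]
orange 87 ((230.5, 204.0), (10.0, 9.0), 90.0) [0.495  0.1885 0.15  ] cloud mean [0.4966 0.1903 0.125 ] [ 0.48   0.174 -0.004] [0.519 0.223 0.16 ]
mixer 2372 ((289.8114929199219, 184.57379150390625), (64.5519790649414, 62.379127502441406), 5.194429397583008) [ 0.5743 -0.0149  0.1   ] cloud mean [5.563e-01 1.000e-04 1.210e-01] [ 0.469 -0.14  -0.009] [0.686 0.11  0.189]
plate hi 1588 ((357.7819519042969, 210.45127868652344), (42.12631607055664, 42.246219635009766), 2.2906100749969482) [ 0.4865 -0.2605  0.095 ] cloud mean [ 0.4863 -0.2602  0.0944] [ 0.41  -0.339  0.087] [ 0.564 -0.185  0.103]
beaker 123 ((359.0, 209.0), (16.0, 18.0), 90.0) [ 0.4855 -0.2525  0.16  ] cloud mean [ 0.4875 -0.2599  0.1511] [ 0.457 -0.283  0.12 ] [ 0.513 -0.226  0.173]
timer 216 ((434.7000732421875, 232.9000701904297), (13.86362075805664, 26.385601043701172), 63.43495178222656) [ 0.4139 -0.5622  0.03  ] cloud mean [ 0.4077 -0.5498  0.0289] [ 0.379 -0.599  0.015] [ 0.456 -0.517  0.04 ]
marker 65 ((278.4000244140625, 235.7000274658203), (23.702320098876953, 2.683281421661377), 26.56505012512207) [0.3935 0.0226 0.01  ] cloud mean [0.394  0.0218 0.0078] [ 0.374 -0.018 -0.004] [0.414 0.062 0.016]
cup 306 ((162.88201904296875, 169.51123046875), (35.52780532836914, 24.28483009338379), 12.994616508483887) [0.6224 0.4439 0.08  ] cloud mean [0.6304 0.4547 0.0615] [0.579 0.391 0.03 ] [0.685 0.51  0.09 ]
tape 296 ((192.50003051757812, 173.50001525878906), (19.798988342285156, 19.798988342285156), 45.0) [0.6209 0.3501 0.019 ] cloud mean [0.6203 0.3502 0.0185] [0.582 0.313 0.005] [0.658 0.389 0.031]
```

View pics/topc.png

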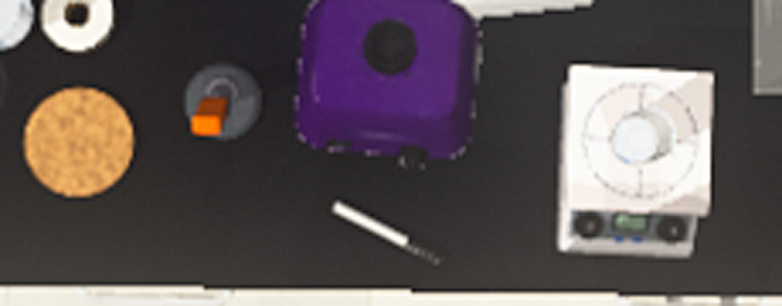

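Careful with the scale: shifts go in shares of 0.8 m and turns go in shares of 360 degrees. That gives: 404 mm is 0.505, -249 mm is -0.3113.

Emit:
{"op": "arm_command", "data": {"moves": [[0.505, -0.3113, -0.1, 0, 0, 0, 1], [0.505, -0.3113, -0.1, 0, 0, 0, 1], [0.505, -0.3113, -0.1, 0, 0, 0, 1], [0.505, -0.3113, -0.1, 0, 0, 0, 1], [0.505, -0.3113, -0.1, 0, 0, 0, 1], [0.505, -0.3113, -0.1, 0, 0, 0, 1], [0.505, -0.3113, -0.1, 0, 0, 0, 1], [0.505, -0.3113, -0.1, 0, 0, 0, 1], [0.505, -0.3113, -0.1, 0, 0, 0, 1], [0.505, -0.3113, -0.1, 0, 0, 0, 1], [0.505, -0.3113, -0.1, 0, 0, 0, 1], [0.505, -0.3113, -0.1, 0, 0, 0, 1], [0.505, -0.3113, -0.1, 0, 0, 0, 1], [0.505, -0.3113, -0.1, 0, 0, 0, 1], [0.505, -0.3113, -0.1, 0, 0, 0, 1], [0.505, -0.3113, -0.1, 0, 0, 0, 1]]}}

```text
time_s: 1.43
position: [0.4855, -0.2614, 0.3215]
tool_rot: [[0.967, 0.253, -0.002], [0.253, -0.967, 0.0], [-0.001, -0.001, -1.0]]
force: [-0.6, 0.5, -0.2]
gripper_width: 0.0852
grasp_force: 0.0
```

```bash
python3 - <<'E'
from h import *
st();p,d,K,R,c=snap("wrist","w1.png");print(manip.camera_model("wrist"),c)
np.savez("w1.npz",p=p,d=d,K=K,R=R,c=c)
P=cloud(d,K,R,c)
m=(P[...,2]>.108)&(P[...,2]<.18)&(d>0)&(np.hypot(P[...,0]-.486,P[...,1]+.26)<.06)
m2=m&(P[...,2]>.158)
for q in(P[m],P[m2]):print(len(q),q.mean(0).round(4),np.percentile(q,[1,99],axis=0).round(4).tolist())
t=(abs(P[...,2]-.095)<.006)&(d>0);v,u=np.nonzero(t);print("top z",np.median(P[t][:,2]))
xy=P[t][:,:2].astype(np.float32);print(cv2.minAreaRect(xy))
E
```

```text
time_s 1.4333
position [ 0.4855 -0.2614  0.3215]
force [-0.6381  0.5023 -0.1748]
gripper_width 0.0852
grasp_force 0.0
[[0.9674, 0.2534, -0.0015], [0.2534, -0.9674, 0.0004], [-0.0014, -0.0007, -1.0]]
{'intrinsics': array([[325.49557727,   0.        , 282.40884728],
       [  0.        , 325.49557727, 213.10409213],
       [  0.        ,   0.        ,   1.        ]]), 'T_tool_cam': array([[-3.31048526e-04, -9.53164948e-01, -3.02450777e-01,
         7.64861541e-02],
       [ 9.99999908e-01, -2.32761535e-04, -3.61011994e-04,
        -8.99819601e-04],
       [ 2.73705071e-04, -3.02450869e-01,  9.53164937e-01,
        -1.31059768e-01],
       [ 0.00000000e+00,  0.00000000e+00,  0.00000000e+00,
         1.00000000e+00]])} [ 0.55942442 -0.241193    0.45246488]
2127 [ 0.4741 -0.2565  0.1468] [[0.4546, -0.283, 0.1089], [0.5107, -0.2266, 0.1681]]
846 [ 0.4774 -0.2562  0.1652] [[0.454, -0.2835, 0.1583], [0.5115, -0.2259, 0.1685]]
top z 0.09473796412974392
((0.5134843587875366, -0.2037411630153656), (0.2708980143070221, 0.4876893162727356), 14.655654907226562)
```

View pics/w1.png

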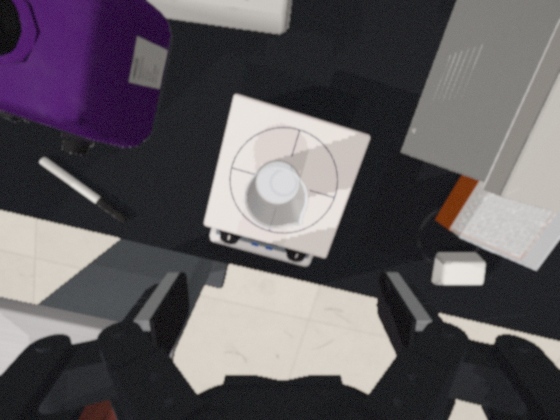

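The wrist view shows the beaker on the plate at about (278,190), with the printed circle centred near (285,180) and the marker at (80,190). The rim centre works out at (0.483, -0.255).

In the tool's units: 178 mm is 0.2225, 172 mm is 0.215.

Emit:
{"op": "arm_command", "data": {"moves": [[-0.0013, -0.0088, 0.05, 0, 0, 0, 1], [-0.0013, -0.0088, 0.1, 0, 0, 0, 1], [-0.0013, -0.0088, 0.1438, 0, 0, 0, 1], [-0.0013, -0.0088, 0.175, 0, 0, 0, 1], [-0.0013, -0.0088, 0.2, 0, 0, 0, 1], [-0.0013, -0.0088, 0.215, 0, 0, 0, 1], [-0.0013, -0.0088, 0.2225, 0, 0, 0, 1], [-0.0013, -0.0088, 0.2225, 0, 0, 0, 1], [-0.0013, -0.0088, 0.2225, 0, 0, 0, 0.8], [-0.0013, -0.0088, 0.2225, 0, 0, 0, 0.7], [-0.0013, -0.0088, 0.2225, 0, 0, 0, 0.65], [-0.0013, -0.0088, 0.2225, 0, 0, 0, 0.6], [-0.0013, -0.0088, 0.2225, 0, 0, 0, 0.55], [-0.0013, -0.0088, 0.2225, 0, 0, 0, 0.5], [-0.0013, -0.0088, 0.2225, 0, 0, 0, 0.45], [-0.0013, -0.0088, 0.2225, 0, 0, 0, 0.4], [-0.0013, -0.0088, 0.2225, 0, 0, 0, 0.4]], "force": 20}}

```text
time_s: 2.9
position: [0.4851, -0.2551, 0.1466]
tool_rot: [[0.967, 0.255, 0.003], [0.255, -0.967, -0.003], [0.002, 0.003, -1.0]]
force: [0.1, 0.0, 5.7]
gripper_width: 0.0572
grasp_force: 21.7
```

In the tool's units: -155 mm is -0.1938, -125 mm is -0.1563.

Emit:
{"op": "arm_command", "data": {"moves": [[0, 0, -0.0063, 0, 0, 0, 0.4], [0, 0, -0.025, 0, 0, 0, 0.4], [0, 0, -0.0625, 0, 0, 0, 0.4], [0, 0, -0.1125, 0, 0, 0, 0.4], [0, 0, -0.1563, 0, 0, 0, 0.4], [0, 0, -0.1938, 0, 0, 0, 0.4], [0, 0, -0.1938, 0, 0, 0, 0.4], [0, 0, -0.1938, 0, 0, 0, 0.4]]}}

```text
time_s: 3.57
position: [0.485, -0.2547, 0.3024]
tool_rot: [[0.967, 0.255, 0.005], [0.255, -0.967, -0.003], [0.004, 0.004, -1.0]]
force: [1.3, 0.5, -1.7]
gripper_width: 0.0573
grasp_force: 21.7
```

```bash
python3 - <<'E'
from h import *
s=st();print(s["joint_positions"])
p,d,K,R,c=snap("wrist","w2.png")
P=cloud(d,K,R,c);np.savez("w2.npz",p=p,d=d,K=K,R=R,c=c)
def f(n):
 L=np.load(n);return [L[k] for k in"pdKRc"]
for n in("w1.npz","w2.npz"):
    p,d,K,R,c=f(n);P=cloud(d,K,R,c)
    t=((abs(P[...,2]-.095)<.006)&(d>0)&(np.hypot(P[...,0]-.4865,P[...,1]+.26)<.13)).astype(np.uint8)
    k,lab,s_,_=cv2.connectedComponentsWithStats(t);i=1+s_[1:,4].argmax()
    v,u=np.nonzero(lab==i);xy=np.array([plane(K,R,c,a,b,.095)[:2] for a,b in zip(u,v)],np.float32)
    print(cv2.minAreaRect(xy))
E
```

```text
time_s 3.5667
position [ 0.485  -0.2547  0.3024]
force [ 1.3431  0.4575 -1.7463]
gripper_width 0.0573
grasp_force 21.6915
[[0.9669, 0.2552, 0.0048], [0.2552, -0.9669, -0.0032], [0.0039, 0.0044, -1.0]]
[-6.11772627e-01  3.90505639e-03  1.73350746e+00  1.37431631e-04
  1.39836338e+00  7.00945995e-01]
((0.48444074392318726, -0.26151299476623535), (0.15056802332401276, 0.15068775415420532), 88.19180297851562)
((0.48452115058898926, -0.26135340332984924), (0.15051978826522827, 0.15050247311592102), 88.19953155517578)
```

View pics/w2.png

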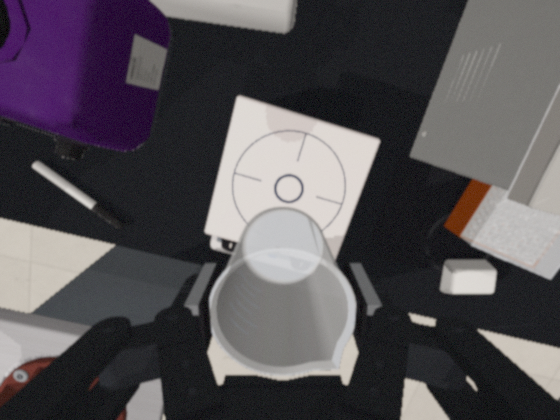

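The wrist view shows the ring unobstructed at (288,188) and the beaker held upright between the jaws.

Emit:
{"op": "arm_command", "data": {"moves": [[0.0063, -0.025, 0, 0, 0, 0, 0.4], [0.0175, -0.07, 0, 0, 0, 0, 0.4], [0.03, -0.1188, 0, 0, 0, 0, 0.4], [0.0425, -0.1675, 0, 0, 0, 0, 0.4], [0.055, -0.2163, 0, 0, 0, 0, 0.4], [0.0675, -0.265, 0, 0, 0, 0, 0.4], [0.08, -0.3138, 0, 0, 0, 0, 0.4], [0.0925, -0.3625, 0, 0, 0, 0, 0.4], [0.105, -0.4113, 0, 0, 0, 0, 0.4], [0.1163, -0.46, 0, 0, 0, 0, 0.4], [0.1288, -0.5088, 0, 0, 0, 0, 0.4], [0.1413, -0.5575, 0, 0, 0, 0, 0.4], [0.1538, -0.6063, 0, 0, 0, 0, 0.4], [0.1663, -0.655, 0, 0, 0, 0, 0.4], [0.1763, -0.695, 0, 0, 0, 0, 0.4], [0.1825, -0.7188, 0, 0, 0, 0, 0.4], [0.185, -0.7288, 0, 0, 0, 0, 0.4], [0.185, -0.7288, 0, 0, 0, 0, 0.4], [0.185, -0.7288, 0, 0, 0, 0, 0.4]]}}

```text
time_s: 5.2
position: [0.4775, 0.3464, 0.2974]
tool_rot: [[0.967, 0.255, -0.003], [0.255, -0.967, -0.003], [-0.004, 0.002, -1.0]]
force: [-0.1, -0.7, -0.2]
gripper_width: 0.0574
grasp_force: 21.7
```

```bash
python3 - <<'E'
from h import *
L=np.load("w2.npz");p,d,K,R,c=[L[k] for k in"pdKRc"]
g=cv2.cvtColor(p,cv2.COLOR_RGB2GRAY)
m=np.zeros_like(g);m[170:207,270:308]=(g[170:207,270:308]<130)
cs,_=cv2.findContours(m,cv2.RETR_EXTERNAL,2);b=max(cs,key=cv2.contourArea);e=cv2.fitEllipse(b);print(e,"ring",plane(K,R,c,*e[0],.095))
s=st();print(s["joint_positions"])
p,d,K,R,c=snap("wrist","w3.png")
P=cloud(d,K,R,c);np.savez("w3.npz",p=p,d=d,K=K,R=R,c=c)
hsv=cv2.cvtColor(p,cv2.COLOR_RGB2HSV);H,S,V=[hsv[...,i].astype(int) for i in range(3)]
m=((H>5)&(H<25)&(S>70)&(V>90)&(abs(P[...,2]-.008)<.01)).astype(np.uint8)
cs,_=cv2.findContours(m,cv2.RETR_EXTERNAL,2);b=max(cs,key=cv2.contourArea)
xy=np.array([plane(K,R,c,*q[0],.008)[:2] for q in b],np.float32);print("cork",cv2.minEnclosingCircle(xy))
o=(H<20)&(S>150)&(V>60)&(d>0)&(P[...,2]>.05);q=P[o];print(len(q),q.min(0),q.max(0),q.mean(0))
E
```

```text
((286.8076171875, 187.90966796875), (28.011295318603516, 30.463661193847656), 93.94835662841797) ring [ 0.48423707 -0.25959204  0.095     ]
time_s 5.2
position [0.4775 0.3464 0.2974]
force [-0.1119 -0.6651 -0.158 ]
gripper_width 0.0574
grasp_force 21.7411
[[0.9669, 0.2553, -0.003], [0.2553, -0.9669, -0.0027], [-0.0036, 0.0018, -1.0]]
[ 5.09091706e-01  1.05437942e-01  1.63655490e+00 -9.05771959e-04
  1.40351551e+00  1.82191464e+00]
cork ((0.47858816385269165, 0.34522077441215515), 0.061098363250494)
2265 [0.47577415 0.17419747 0.06741011] [0.55863174 0.52754496 0.15860261] [0.50027    0.20428524 0.12698912]
```

View pics/w3.png

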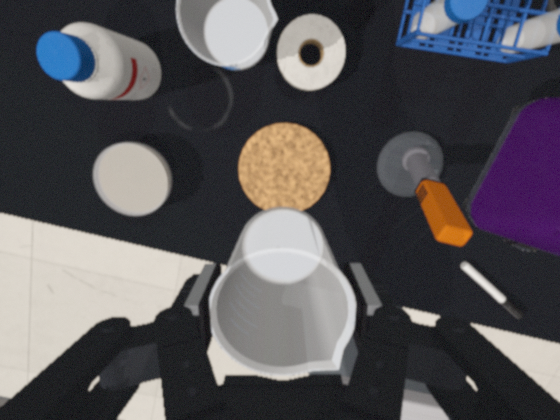

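The wrist view shows the cork mat at (284,167), the stand foot at (410,163), and the probe running from about (425,185) to (455,240). The beaker is still held.

In the tool's units: 230 mm is 0.2875, 224 mm is 0.28.

Emit:
{"op": "arm_command", "data": {"moves": [[0.0013, 0.0013, 0.0375, 0, 0, 0, 0.4], [0.0013, 0.0013, 0.0813, 0, 0, 0, 0.4], [0.0013, 0.0013, 0.125, 0, 0, 0, 0.4], [0.0013, 0.0013, 0.1688, 0, 0, 0, 0.4], [0.0013, 0.0013, 0.2125, 0, 0, 0, 0.4], [0.0013, 0.0013, 0.2475, 0, 0, 0, 0.4], [0.0013, 0.0013, 0.2688, 0, 0, 0, 0.4], [0.0013, 0.0013, 0.28, 0, 0, 0, 0.4], [0.0013, 0.0013, 0.2875, 0, 0, 0, 0.4], [0.0013, 0.0013, 0.2875, 0, 0, 0, 0.4], [0.0013, 0.0013, 0.2875, 0, 0, 0, 0.4]]}}

```text
time_s: 6.17
position: [0.4806, 0.3466, 0.0706]
tool_rot: [[0.967, 0.254, 0.002], [0.254, -0.967, 0.001], [0.002, -0.0, -1.0]]
force: [-0.6, -0.4, -0.6]
gripper_width: 0.0577
grasp_force: 21.7
```

```bash
python3 - <<'E'
from h import *
L=np.load("w3.npz");p,d,K,R,c=[L[k] for k in"pdKRc"];P=cloud(d,K,R,c)
hsv=cv2.cvtColor(p,cv2.COLOR_RGB2HSV);H,S,V=[hsv[...,i].astype(int) for i in range(3)]
b=np.zeros(H.shape,bool);b[170:255,405:480]=1
o=b&(H<20)&(S>150)&(V>60)&(d>0)&(P[...,2]>.05);v,u=np.nonzero(o);q=P[o]
print(len(q),q.min(0),q.max(0),q.mean(0))
# end face: bright & high
mu=q.mean(0);w,E=np.linalg.eigh(np.cov((q-mu).T));print("axes",w,E.T.round(3))
hull=cv2.minAreaRect(np.c_[u,v].astype(np.float32));print(cv2.boxPoints(hull))
h=q[:,2]>.19
for lo in np.arange(.06,.24,.02):
    k=(q[:,2]>=lo)&(q[:,2]<lo+.02)
    if k.sum()>5:print(round(lo,2),k.sum(),q[k].mean(0).round(4),q[k].min(0).round(3),q[k].max(0).round(3))
# foot
f=np.zeros(H.shape,bool);f[120:205,365:455]=1
k=f&(abs(P[...,2]-.012)<.006)&(d>0)&~o;v2,u2=np.nonzero(k)
xy=P[k][:,:2].astype(np.float32);print(len(xy),cv2.minEnclosingCircle(xy),np.percentile(xy,[2,98],axis=0))
cv2.imwrite("pics/w3c.png",cv2.resize(p[110:260,350:490,::-1],None,fx=4,fy=4,interpolation=cv2.INTER_CUBIC))
E
```

```text
2188 [0.47577415 0.17419747 0.07643096] [0.52170319 0.20301901 0.15860261] [0.49877614 0.19311107 0.12893652]
axes [2.29756114e-05 7.68707715e-05 6.54315147e-04] [[ 0.843  0.377  0.383]
 [ 0.368 -0.925  0.1  ]
 [-0.392 -0.056  0.918]]
[[407.3231  188.8154 ]
 [437.6923  171.46155]
 [475.6     237.79999]
 [445.2308  255.15384]]
0.06 12 [0.5087 0.2016 0.0786] [0.503 0.201 0.076] [0.515 0.202 0.08 ]
0.08 345 [0.514  0.1943 0.0908] [0.496 0.175 0.08 ] [0.522 0.203 0.1  ]
0.1 417 [0.5066 0.1945 0.1102] [0.488 0.175 0.1  ] [0.515 0.203 0.12 ]
0.12 487 [0.4993 0.1945 0.1302] [0.481 0.175 0.12 ] [0.508 0.203 0.14 ]
0.14 927 [0.4892 0.1912 0.1516] [0.476 0.174 0.14 ] [0.5   0.203 0.159]
2261 ((0.5264081358909607, 0.18836097419261932), 0.04248381778597832) [[0.48811051 0.15273877]
 [0.56473509 0.22711866]]
```

View pics/w3c.png

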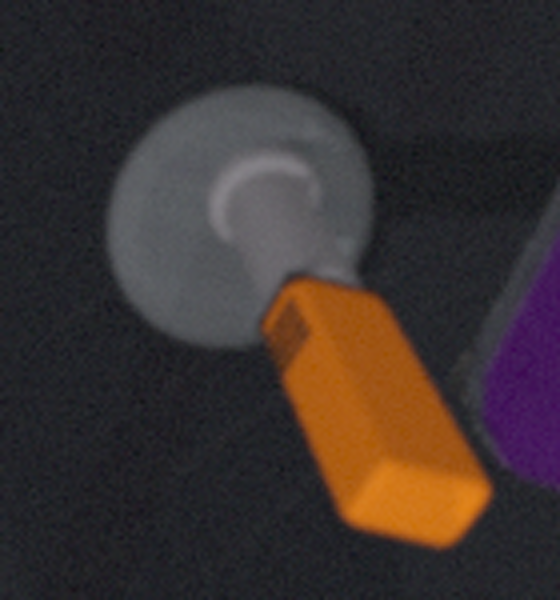

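The crop shows the handle's end face at about (420,505) in the enlarged picture, with its back and left sides visible. It leans almost exactly towards -x.

In the tool's units: 9 mm is 0.0113, 7 mm is 0.0088.

Emit:
{"op": "arm_command", "data": {"moves": [[0, 0, 0.005, 0, 0, 0, 0.4], [0, 0, 0.0088, 0, 0, 0, 0.4], [0, 0, 0.0113, 0, 0, 0, 0.4], [0, 0, 0.0113, 0, 0, 0, 0.4]]}}

```text
time_s: 6.5
position: [0.4793, 0.3467, 0.0603]
tool_rot: [[0.967, 0.255, -0.0], [0.255, -0.967, -0.0], [-0.0, 0.0, -1.0]]
force: [-0.0, 0.7, -0.4]
gripper_width: 0.0572
grasp_force: 21.7
```

In the tool's units: 1 mm is 0.0013, 0.5 mm is 0.0006.

Emit:
{"op": "arm_command", "data": {"moves": [[0, 0, 0.0006, 0, 0, 0, 0.4], [0, 0, 0.0013, 0, 0, 0, 0.4], [0, 0, 0.0013, 0, 0, 0, 0.4]]}}

```text
time_s: 6.75
position: [0.4797, 0.3469, 0.0598]
tool_rot: [[0.967, 0.255, 0.0], [0.255, -0.967, 0.0], [0.001, -0.0, -1.0]]
force: [-1.1, -0.2, 1.0]
gripper_width: 0.0575
grasp_force: 21.8
```

In the tool's units: 1 mm is 0.0013, 0.5 mm is 0.0006.

Emit:
{"op": "arm_command", "data": {"moves": [[0, 0, 0.0006, 0, 0, 0, 0.4], [0, 0, 0.0013, 0, 0, 0, 0.4], [0, 0, 0.0013, 0, 0, 0, 0.4]]}}

```text
time_s: 7.0
position: [0.4802, 0.3471, 0.0599]
tool_rot: [[0.967, 0.255, 0.001], [0.255, -0.967, 0.0], [0.001, -0.0, -1.0]]
force: [-1.9, -1.8, 6.3]
gripper_width: 0.0574
grasp_force: 22.1
```

In the tool's units: -220 mm is -0.275, -210 mm is -0.2625.

Emit:
{"op": "arm_command", "data": {"moves": [[0, 0, 0, 0, 0, 0, 0.68], [0, 0, 0, 0, 0, 0, 0.72], [0, 0, 0, 0, 0, 0, 0.8], [0, 0, 0, 0, 0, 0, 0.9], [0, 0, 0, 0, 0, 0, 1], [0, 0, 0, 0, 0, 0, 1], [0, 0, -0.0063, 0, 0, 0, 1], [0, 0, -0.0313, 0, 0, 0, 1], [0, 0, -0.075, 0, 0, 0, 1], [0, 0, -0.125, 0, 0, 0, 1], [0, 0, -0.175, 0, 0, 0, 1], [0, 0, -0.225, 0, 0, 0, 1], [0, 0, -0.2625, 0, 0, 0, 1], [0, 0, -0.275, 0, 0, 0, 1], [0, 0, -0.275, 0, 0, 0, 1]]}}

```text
time_s: 8.25
position: [0.4815, 0.3479, 0.2833]
tool_rot: [[0.967, 0.255, 0.008], [0.255, -0.967, 0.004], [0.009, -0.002, -1.0]]
force: [0.1, 0.5, -0.1]
gripper_width: 0.0854
grasp_force: 0.0
```

In the tool's units: 137 mm is 0.1713, 126 mm is 0.1575, 14.8 degrees is 0.0411.

Emit:
{"op": "arm_command", "data": {"moves": [[-0.025, 0.035, -0.025, 0, 0, 0.0111, 1], [-0.0563, 0.0788, -0.05, 0, 0, 0.0222, 1], [-0.0875, 0.1225, -0.0625, 0, 0, 0.0333, 1], [-0.1125, 0.1575, -0.0625, 0, 0, 0.0411, 1], [-0.1225, 0.1713, -0.0625, 0, 0, 0.0411, 1], [-0.1225, 0.1713, -0.0625, 0, 0, 0.0411, 1], [-0.1225, 0.1713, -0.0625, 0, 0, 0.0411, 1]]}}

```text
time_s: 8.83
position: [0.4189, 0.1889, 0.3262]
tool_rot: [[1.0, -0.002, -0.003], [-0.002, -1.0, 0.0], [-0.003, -0.0, -1.0]]
force: [-0.2, 0.1, 0.7]
gripper_width: 0.0855
grasp_force: 0.0
```

```bash
python3 - <<'E'
from h import *
st();p,d,K,R,c=snap("wrist","w4.png");P=cloud(d,K,R,c);np.savez("w4.npz",p=p,d=d,K=K,R=R,c=c)
hsv=cv2.cvtColor(p,cv2.COLOR_RGB2HSV);H,S,V=[hsv[...,i].astype(int) for i in range(3)]
near=(np.abs(P[...,0]-.5)<.06)&(np.abs(P[...,1]-.19)<.05)&(d>0)
o=near&(H<22)&(S>150)&(V>60)&(P[...,2]>.05);v,u=np.nonzero(o);q=P[o];print(len(q),u.mean(),v.mean(),q.min(0),q.max(0))
n=np.median(V[o]);e=o&(V>V[o].mean()+10);v,u=np.nonzero(e);print("V",np.percentile(V[o],[5,25,50,75,95]))
pl=P[...,2]
# end face = points within 4mm of top plane, normal = lean axis
ax=np.array([-np.sin(.35),0,np.cos(.35)]);s=q@ax;sm=np.percentile(s,97);k=s>sm-.004;
f=q[k];print("end",k.sum(),f.mean(0),f.min(0),f.max(0),cv2.minAreaRect(f[:,:2].astype(np.float32)))
a=np.linalg.svd(f-f.mean(0),full_matrices=False)[2][2];print("normal",a)
# side edges: y bounds along axis
for lo in np.arange(sm-.075,sm,.0125):
    kk=(s>=lo)&(s<lo+.0125);
    if kk.sum()>5: print(round(lo-sm,3),kk.sum(),q[kk].mean(0).round(4),np.percentile(q[kk],[1,99],axis=0).round(4).tolist())
# beaker on cork
b=(np.hypot(P[...,0]-.479,P[...,1]-.346)<.06)&(P[...,2]>.065)&(P[...,2]<.1)&(d>0);print("beaker rim",P[b].min(0) if b.any() else None,P[b].max(0) if b.any() else None)
E
```

```text
time_s 8.8333
position [0.4189 0.1889 0.3262]
force [-0.2074  0.0833  0.6641]
gripper_width 0.0855
grasp_force 0.0
[[1.0, -0.0017, -0.0028], [-0.0017, -1.0, 0.0001], [-0.0028, -0.0001, -1.0]]
1361 284.0227773695812 108.25349008082293 [0.47612729 0.17371763 0.08130123] [0.52094717 0.20174735 0.15931766]
V [134. 158. 161. 204. 208.]
end 613 [0.48522245 0.18770879 0.1548172 ] [0.47612729 0.17433497 0.14916646] [0.49456474 0.20154665 0.15931766] ((0.48533713817596436, 0.18793423473834991), (0.02722395770251751, 0.018420059233903885), 89.88764953613281)
normal [-3.06111102e-01 -8.97266735e-04  9.51995372e-01]
-0.075 97 [0.5163 0.188  0.0945] [[0.5121, 0.175, 0.0884], [0.5185, 0.2014, 0.0998]]
-0.062 103 [0.512  0.1877 0.1064] [[0.5096, 0.1747, 0.1011], [0.5139, 0.2009, 0.1118]]
-0.05 110 [0.5078 0.1882 0.118 ] [[0.5049, 0.1751, 0.1121], [0.5096, 0.2016, 0.1234]]
-0.038 126 [0.5035 0.1884 0.1296] [[0.5007, 0.1754, 0.1239], [0.5055, 0.2014, 0.1355]]
-0.025 134 [0.4992 0.188  0.1413] [[0.4965, 0.175, 0.1356], [0.5016, 0.201, 0.1471]]
-0.013 694 [0.4869 0.1879 0.1541] [[0.4762, 0.1745, 0.148], [0.4971, 0.2015, 0.1578]]
beaker rim [0.4473226  0.31750156 0.0650246 ] [0.50611047 0.37687993 0.08226699]
```

View pics/w4.png

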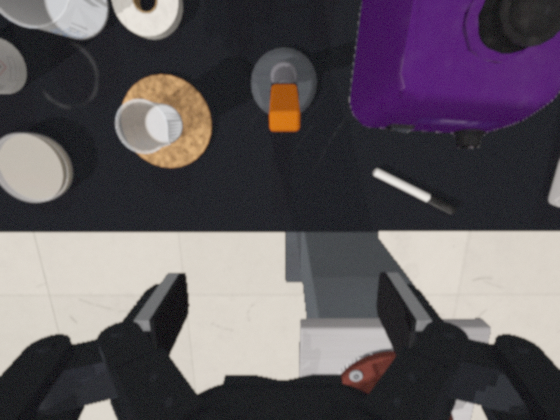

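The wrist view shows the beaker standing upright on the cork at (155,122). The handle is at (285,108), square to the tool's axes, and the mixer's left edge is near x=352.

In the tool's units: 139 mm is 0.1738, 132 mm is 0.165, 20 degrees is 0.0556.

Emit:
{"op": "arm_command", "data": {"moves": [[0.0125, 0, 0.025, 0, 0.0139, 0, 0.6], [0.025, 0, 0.0625, 0, 0.0278, 0, 0.6], [0.0425, 0, 0.1063, 0, 0.0417, 0, 0.6], [0.0575, 0, 0.1438, 0, 0.0556, 0, 0.6], [0.0675, 0.0013, 0.165, 0, 0.0556, 0, 0.6], [0.0681, 0.0013, 0.1738, 0, 0.0556, 0, 0.6], [0.0681, 0.0013, 0.1738, 0, 0.0556, 0, 0.6], [0.0681, 0.0013, 0.1738, 0, 0.0556, 0, 0.6]]}}

```text
time_s: 9.55
position: [0.475, 0.1892, 0.1898]
tool_rot: [[0.94, 0.0, 0.342], [0.0, -1.0, 0.001], [0.342, -0.0, -0.94]]
force: [-1.1, -0.3, -0.4]
gripper_width: 0.0517
grasp_force: 0.0
```

```bash
python3 - <<'E'
from h import *
s=st();T=np.array(s["tool_rot"]);g=np.array([.4972,.188,.1219]);print("to G (tool mm)",T.T@(g-s["position"])*1e3)
p,d,K,R,c=snap("wrist");P=cloud(d,K,R,c)
hsv=cv2.cvtColor(p,cv2.COLOR_RGB2HSV);H,S,V=[hsv[...,i].astype(int) for i in range(3)]
o=(np.abs(P[...,0]-.5)<.06)&(np.abs(P[...,1]-.19)<.05)&(d>0)&(H<22)&(S>150)&(V>60)&(P[...,2]>.05);q=P[o]
ax=np.array([-.343,0,.939]);w=q@ax;f=q[w>np.percentile(w,97)-.004];print(len(f),f.mean(0),f.min(0),f.max(0),np.median(np.linalg.norm(f-c,axis=1)))
E
```

```text
time_s 9.55
position [0.475  0.1892 0.1898]
force [-1.1012 -0.3059 -0.4258]
gripper_width 0.0517
grasp_force 0.0
[[0.9397, 0.0005, 0.3421], [0.0003, -1.0, 0.0005], [0.3421, -0.0004, -0.9397]]
to G (tool mm) [-2.31636785  1.24029988 71.39807317]
1427 [0.48557233 0.18781118 0.15478233] [0.47650616 0.17399827 0.14944468] [0.49465798 0.20159876 0.15858377] 0.18507542537706034
```

In the tool's units: 71 mm is 0.0888, 65 mm is 0.0813.

Emit:
{"op": "arm_command", "data": {"moves": [[-0.0025, 0.0013, 0.0125, 0, 0, 0, 0.6], [-0.0025, 0.0013, 0.0313, 0, 0, 0, 0.6], [-0.0025, 0.0013, 0.05, 0, 0, 0, 0.6], [-0.0025, 0.0013, 0.0688, 0, 0, 0, 0.6], [-0.0025, 0.0013, 0.0813, 0, 0, 0, 0.6], [-0.0025, 0.0013, 0.0888, 0, 0, 0, 0.6], [-0.0025, 0.0013, 0.0888, 0, 0, 0, 0.6], [-0.0025, 0.0013, 0.0888, 0, 0, 0, 0.5], [-0.0025, 0.0013, 0.0888, 0, 0, 0, 0.4], [-0.0025, 0.0013, 0.0888, 0, 0, 0, 0.35], [-0.0025, 0.0013, 0.0888, 0, 0, 0, 0.3], [-0.0025, 0.0013, 0.0888, 0, 0, 0, 0.2], [-0.0025, 0.0013, 0.0888, 0, 0, 0, 0.1], [-0.0025, 0.0013, 0.0888, 0, 0, 0, 0.1], [-0.0025, 0.0013, 0.0888, 0, 0, 0, 0.1]], "force": 40}}

```text
time_s: 10.85
position: [0.4971, 0.1874, 0.123]
tool_rot: [[0.939, -0.0, 0.343], [-0.001, -1.0, 0.0], [0.343, -0.0, -0.939]]
force: [-3.2, -0.7, 5.9]
gripper_width: 0.0272
grasp_force: 39.6
```

In the tool's units: -90 mm is -0.1125, -75 mm is -0.0938.

Emit:
{"op": "arm_command", "data": {"moves": [[0, 0, -0.0038, 0, 0, 0, 0.1], [0, 0, -0.0125, 0, 0, 0, 0.1], [0, 0, -0.025, 0, 0, 0, 0.1], [0, 0, -0.04, 0, 0, 0, 0.1], [0, 0, -0.0575, 0, 0, 0, 0.1], [0, 0, -0.075, 0, 0, 0, 0.1], [0, 0, -0.0938, 0, 0, 0, 0.1], [0, 0, -0.1125, 0, 0, 0, 0.1], [0, 0, -0.1125, 0, 0, 0, 0.1]]}}

```text
time_s: 11.6
position: [0.4664, 0.1879, 0.2101]
tool_rot: [[0.938, -0.0, 0.347], [-0.001, -1.0, 0.002], [0.347, -0.002, -0.938]]
force: [0.6, 0.2, -0.1]
gripper_width: 0.0277
grasp_force: 39.8
```

In the tool's units: -141 mm is -0.1763, -125 mm is -0.1563, -20.2 degrees is -0.0561.

Emit:
{"op": "arm_command", "data": {"moves": [[0.0125, 0, -0.035, 0, 0, 0, 0.1], [0.0275, 0, -0.0775, 0, -0.0139, 0, 0.1], [0.0425, 0, -0.1188, 0, -0.0278, 0, 0.1], [0.0575, 0, -0.1563, 0, -0.0417, 0, 0.1], [0.065, 0, -0.1763, 0, -0.0556, 0, 0.1], [0.065, 0, -0.1763, 0, -0.0561, 0, 0.1], [0.065, 0, -0.1763, 0, -0.0561, 0, 0.1]]}}

```text
time_s: 12.18
position: [0.4674, 0.1871, 0.3567]
tool_rot: [[1.0, -0.001, -0.002], [-0.001, -1.0, 0.0], [-0.002, -0.0, -1.0]]
force: [0.4, 0.3, -2.0]
gripper_width: 0.0279
grasp_force: 39.9
```

```bash
python3 - <<'E'
from h import *
s=st();T=np.array(s["tool_rot"]);t=np.array([.4843,-.2605,.235+.115-.008]);print("to pre (tool mm)",T.T@(t-s["position"])*1e3)
p,d,K,R,c=snap("wrist","w5.png");P=cloud(d,K,R,c)
hsv=cv2.cvtColor(p,cv2.COLOR_RGB2HSV);H,S,V=[hsv[...,i].astype(int) for i in range(3)]
o=(d>0)&(d<.35)&(H<22)&(S>150)&(V>60);q=(P[o]-s["position"])@T;print(len(q),q.min(0),q.max(0))
for lo in np.arange(-.04,.06,.015):
    k=(q[:,2]>lo)&(q[:,2]<=lo+.015)
    if k.sum()>5:print(round(lo,3),k.sum(),np.median(q[k],0).round(4),np.percentile(q[k],[2,98],axis=0).round(4).tolist())
E
```

```text
time_s 12.1833
position [0.4674 0.1871 0.3567]
force [ 0.3748  0.3211 -2.0383]
gripper_width 0.0279
grasp_force 39.8752
[[1.0, -0.0014, -0.0023], [-0.0014, -1.0, 0.0001], [-0.0023, -0.0001, -1.0]]
to pre (tool mm) [ 17.56986663 447.56757089  14.60337612]
8046 [-0.00916576 -0.01556669 -0.03548904] [0.01034328 0.01399959 0.04894177]
-0.04 3999 [ 0.0035 -0.0009 -0.0333] [[-0.0078, -0.0139, -0.0347], [0.0094, 0.0123, -0.0257]]
-0.025 1359 [ 0.0089 -0.0005 -0.0181] [[0.0062, -0.0142, -0.0248], [0.0096, 0.0127, -0.0104]]
-0.01 990 [ 0.0089 -0.0005 -0.003 ] [[0.0061, -0.0143, -0.0097], [0.0095, 0.0127, 0.0046]]
0.005 719 [ 0.0089 -0.0004  0.0119] [[0.0064, -0.0133, 0.0054], [0.0095, 0.0126, 0.0195]]
0.02 575 [ 0.0088 -0.0009  0.0272] [[0.0057, -0.0142, 0.0203], [0.0095, 0.0128, 0.0347]]
0.035 404 [ 0.0088 -0.0007  0.0413] [[0.0056, -0.014, 0.0353], [0.0093, 0.0125, 0.0478]]
```

View pics/w5.png

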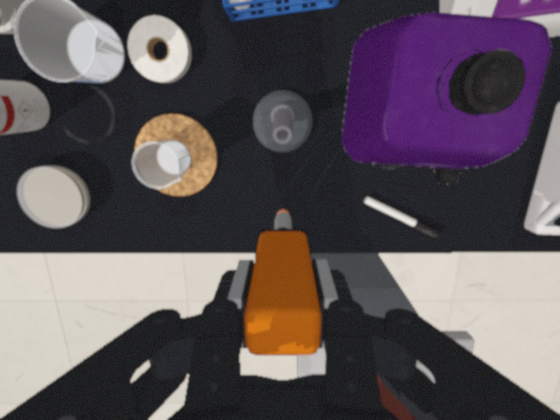

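The wrist view shows the probe held upright in the jaws, with its tip at (282,215). The stand at (283,121) is empty, and the beaker still stands on the mat.

In the tool's units: 448 mm is 0.56, 443 mm is 0.5538.

Emit:
{"op": "arm_command", "data": {"moves": [[0.0013, 0.025, 0, 0, 0, 0, 0.1], [0.0025, 0.07, 0, 0, 0, 0, 0.1], [0.005, 0.1175, 0, 0, 0, 0, 0.1], [0.0063, 0.165, 0, 0, 0, 0, 0.1], [0.0088, 0.2125, 0, 0, 0, 0, 0.1], [0.01, 0.26, 0, 0, 0, 0, 0.1], [0.0125, 0.3075, 0, 0, 0, 0, 0.1], [0.015, 0.355, 0, 0, 0, 0, 0.1], [0.0163, 0.4025, 0, 0, 0, 0, 0.1], [0.0188, 0.45, 0, 0, 0, 0, 0.1], [0.02, 0.4975, 0, 0, 0, 0, 0.1], [0.0213, 0.535, 0, 0, 0, 0, 0.1], [0.0225, 0.5538, 0.0125, 0, 0, 0, 0.1], [0.0225, 0.56, 0.0375, 0, 0, 0, 0.1], [0.0225, 0.56, 0.075, 0, 0, 0, 0.1], [0.0225, 0.56, 0.1063, 0, 0, 0, 0.1], [0.0225, 0.56, 0.125, 0, 0, 0, 0.1], [0.0225, 0.56, 0.1375, 0, 0, 0, 0.1], [0.0225, 0.56, 0.1375, 0, 0, 0, 0.1], [0.0225, 0.56, 0.1375, 0, 0, 0, 0.1]]}}

```text
time_s: 13.9
position: [0.483, -0.2595, 0.2453]
tool_rot: [[1.0, 0.0, -0.005], [0.0, -1.0, 0.002], [-0.005, -0.002, -1.0]]
force: [0.5, 0.0, -0.7]
gripper_width: 0.028
grasp_force: 40.0
```

```bash
python3 - <<'E'
from h import *
s=st();T=np.array(s["tool_rot"])
p,d,K,R,c=snap("wrist","w6.png");P=cloud(d,K,R,c);np.savez("w6.npz",p=p,d=d,K=K,R=R,c=c)
g=cv2.cvtColor(p,cv2.COLOR_RGB2GRAY)
Q=(P-c)@R  # cam
def proj(X):
    x=K@(R.T@(np.array(X)-c));return x[:2]/x[2]
sen=s["position"]+T@[-.001,-.0007,.1073];print("sensor est",sen,proj(sen),"spot px",proj([.4843,-.2605,.095]))
t=((abs(P[...,2]-.095)<.006)&(d>0)&(np.hypot(P[...,0]-.4865,P[...,1]+.26)<.13)).astype(np.uint8)
k,lab,s_,_=cv2.connectedComponentsWithStats(t);i=1+s_[1:,4].argmax();v,u=np.nonzero(lab==i)
xy=np.array([plane(K,R,c,a,b,.095)[:2] for a,b in zip(u,v)],np.float32);print(cv2.minAreaRect(xy),np.median(P[lab==i][:,2]))
x,y=proj([.4843,-.2605,.095]).astype(int)
cv2.imwrite("pics/w6c.png",cv2.resize(p[y-60:y+60,x-80:x+80,::-1],None,fx=5,fy=5,interpolation=cv2.INTER_CUBIC))
E
```

```text
time_s 13.9
position [ 0.483  -0.2595  0.2453]
force [ 0.4915  0.0436 -0.6597]
gripper_width 0.028
grasp_force 39.9802
[[1.0, 0.0003, -0.0054], [0.0003, -1.0, 0.0016], [-0.0054, -0.0016, -1.0]]
sensor est [ 0.48144787 -0.25864169  0.13803925] [282.45834805 215.13034185] spot px [284.61116323 196.98316037]
((0.4846533238887787, -0.261454313993454), (0.15019136667251587, 0.15051567554473877), 88.19426727294922) 0.09463381224324985
```

View pics/w6c.png

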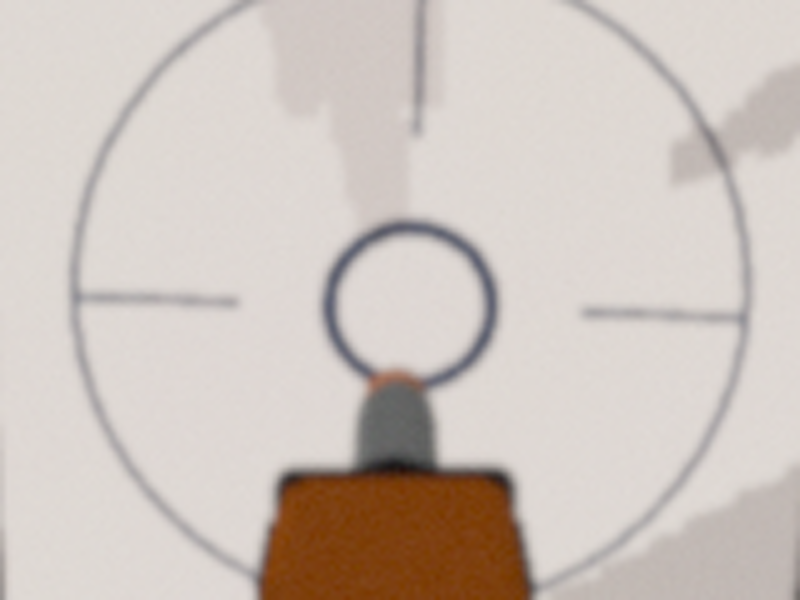

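The crop shows the ring centred at (410,307) in the enlarged picture and the copper tip at (396,378), still about 43 mm above the plate. The shift needed is about 3 mm in x and 2.5 mm in tool y.

Emit:
{"op": "arm_command", "data": {"moves": [[0.0038, 0.0031, 0.0125, 0, 0, 0, 0.1], [0.0038, 0.0031, 0.0275, 0, 0, 0, 0.1], [0.0038, 0.0031, 0.0375, 0, 0, 0, 0.1], [0.0038, 0.0031, 0.0438, 0, 0, 0, 0.1], [0.0038, 0.0031, 0.0438, 0, 0, 0, 0.1], [0.0038, 0.0031, 0.0438, 0, 0, 0, 0.1]]}}

```text
time_s: 14.45
position: [0.4863, -0.2631, 0.2109]
tool_rot: [[1.0, -0.001, -0.005], [-0.001, -1.0, 0.001], [-0.005, -0.001, -1.0]]
force: [0.2, -0.5, -0.5]
gripper_width: 0.027
grasp_force: 40.0
```

```bash
python3 - <<'E'
from h import *
s=st();T=np.array(s["tool_rot"])
p,d,K,R,c=snap("wrist","w7.png")
def proj(X):
    x=K@(R.T@(np.array(X)-c));return x[:2]/x[2]
sen=s["position"]+T@[-.001,-.0002,.1073];print("sensor est",sen,proj(sen),"spot px",proj([.4843,-.2616,.095]))
x,y=proj([.4843,-.2616,.095]).astype(int);print(x,y)
cv2.imwrite("pics/w7c.png",cv2.resize(p[y-45:y+45,x-60:x+60,::-1],None,fx=6,fy=6,interpolation=cv2.INTER_CUBIC))
E
```

```text
time_s 14.45
position [ 0.4863 -0.2631  0.2109]
force [ 0.1876 -0.5341 -0.4836]
gripper_width 0.027
grasp_force 39.9742
[[1.0, -0.0006, -0.0047], [-0.0006, -1.0, 0.0009], [-0.0047, -0.0009, -1.0]]
sensor est [ 0.48479934 -0.26279851  0.10361182] [283.10666708 215.13016157] spot px [281.58756565 212.34017369]
281 212
```

View pics/w7c.png

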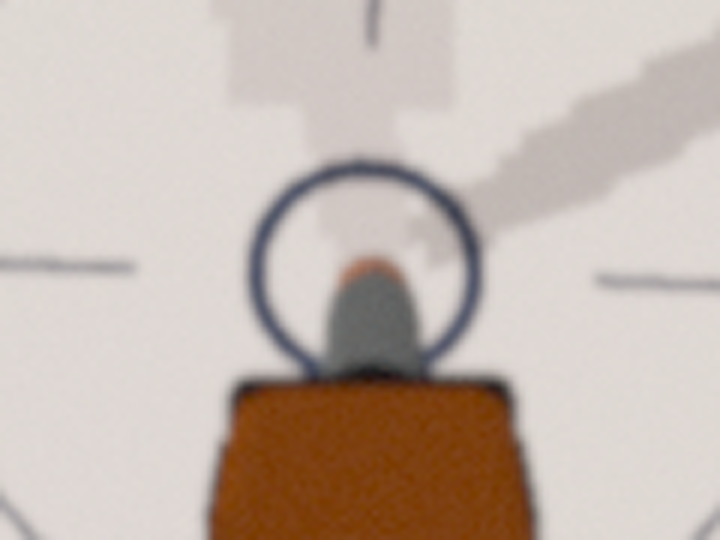

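The crop shows the tip (373,262) inside the ring, whose centre is (366,274). It is nearly centred once it comes down; I'll take 0.8 mm off in y, then press using measured height and averaged force.

```bash
cat > m.py <<'E'
from h import *
F=[];Z=[];A=[];X=[]
for i in range(8):
    p,d,K,R,c=snap("wrist");s=manip.observe();F.append(s["force"]);X.append(s["position"]);P=cloud(d,K,R,c)
    hsv=cv2.cvtColor(p,cv2.COLOR_RGB2HSV);H,S=hsv[...,0].astype(int),hsv[...,1]
    o=(d>0)&(d<.2)&(H<22)&(S>150);T=np.array(s["tool_rot"]);q=(P[o]-s["position"])@T
    k=(q[:,2]<-.028)&(abs(q[:,0])<.007)&(abs(q[:,1])<.01);e=np.median(P[o][k][:,2])
    t=(d>0)&(abs(P[...,2]-.095)<.008)&(np.hypot(P[...,0]-.4843,P[...,1]+.2616)<.04)&~o;g=np.median(P[t][:,2]);Z.append((e,g,e-g))
    A.append(T[:,2])
print("F",np.mean(F,0).round(2),np.std(F,0).round(2),"X",np.mean(X,0).round(4),np.std(X,0).round(4));print("end,top,diff",np.mean(Z,0).round(5),np.std(Z,0).round(5));print("axis",np.mean(A,0).round(4),s["time_s"],s["gripper_width"])
E
python3 m.py
```

```text
F [ 0.18  0.09 -1.13] [0.26 0.43 0.35] X [ 0.4869 -0.2635  0.2122] [0.0001 0.0001 0.0001]
end,top,diff [0.24595 0.09465 0.1513 ] [2.5e-04 2.0e-05 2.4e-04]
axis [-2.7e-03 -5.0e-04 -1.0e+00] 14.9 0.027731340740203517
```

In the tool's units: 6 mm is 0.0075, 5 mm is 0.0063.

Emit:
{"op": "arm_command", "data": {"moves": [[0, -0.001, 0.0038, 0, 0, 0, 0.1], [0, -0.001, 0.0063, 0, 0, 0, 0.1], [0, -0.001, 0.0075, 0, 0, 0, 0.1], [0, -0.001, 0.0075, 0, 0, 0, 0.1]]}}

```text
time_s: 15.23
position: [0.4863, -0.2622, 0.205]
tool_rot: [[1.0, -0.0, -0.004], [-0.0, -1.0, 0.001], [-0.004, -0.001, -1.0]]
force: [0.1, -0.3, -1.3]
gripper_width: 0.0276
grasp_force: 40.0
```

```bash
python3 m.py
```

```text
F [ 0.17 -0.08 -1.22] [0.39 0.48 0.46] X [ 0.4867 -0.2625  0.2057] [0.0001 0.0001 0.0002]
end,top,diff [0.23936 0.09466 0.1447 ] [2.6e-04 2.0e-05 2.7e-04]
axis [-0.0035  0.     -1.    ] 15.6333 0.027647984952710508
```

In the tool's units: 5 mm is 0.0063, 4 mm is 0.005.

Emit:
{"op": "arm_command", "data": {"moves": [[0, 0, 0.0013, 0, 0, 0, 0.1], [0, 0, 0.0025, 0, 0, 0, 0.1], [0, 0, 0.0038, 0, 0, 0, 0.1], [0, 0, 0.005, 0, 0, 0, 0.1], [0, 0, 0.0063, 0, 0, 0, 0.1], [0, 0, 0.0063, 0, 0, 0, 0.1]]}}

```text
time_s: 16.13
position: [0.4867, -0.2625, 0.2007]
tool_rot: [[1.0, -0.001, -0.003], [-0.001, -1.0, -0.0], [-0.003, 0.0, -1.0]]
force: [-0.1, 0.4, 1.1]
gripper_width: 0.0276
grasp_force: 40.1
```

```bash
python3 m.py
```

```text
F [-0.47  0.32  0.29] [0.37 0.49 0.36] X [ 0.4867 -0.2625  0.2008] [0. 0. 0.]
end,top,diff [0.23461 0.09465 0.13996] [4.e-05 3.e-05 5.e-05]
axis [-0.0034 -0.     -1.    ] 16.5333 0.02782572580186267
```

In the tool's units: 3 mm is 0.0038, 2 mm is 0.0025.

Emit:
{"op": "arm_command", "data": {"moves": [[0, 0, 0.0013, 0, 0, 0, 0.1], [0, 0, 0.0025, 0, 0, 0, 0.1], [0, 0, 0.0038, 0, 0, 0, 0.1], [0, 0, 0.0038, 0, 0, 0, 0.1], [0, 0, 0.0038, 0, 0, 0, 0.1]]}}

```text
time_s: 16.95
position: [0.4867, -0.2626, 0.1977]
tool_rot: [[1.0, -0.001, -0.003], [-0.001, -1.0, -0.0], [-0.003, 0.0, -1.0]]
force: [-1.0, 0.9, 1.6]
gripper_width: 0.0277
grasp_force: 40.2
```

```bash
python3 m.py; python3 - <<'E'
from h import *
p,d,K,R,c=snap("wrist","w8.png")
x=K@(R.T@(np.array([.4843,-.2616,.095])-c));x,y=(x[:2]/x[2]).astype(int)
cv2.imwrite("pics/w8c.png",cv2.resize(p[y-45:y+45,x-60:x+60,::-1],None,fx=6,fy=6,interpolation=cv2.INTER_CUBIC))
E
```

```text
F [-0.37  0.43  1.59] [0.34 0.34 0.4 ] X [ 0.4867 -0.2625  0.1978] [0. 0. 0.]
end,top,diff [0.23159 0.09465 0.13694] [2.e-05 1.e-05 2.e-05]
axis [-3.4e-03 -1.0e-04 -1.0e+00] 17.35 0.027954474579832262
```

View pics/w8c.png

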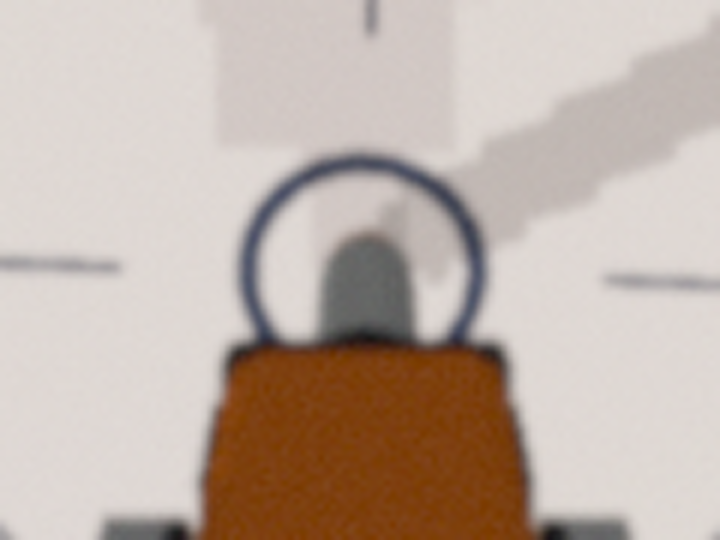

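The crop shows the stem centred in the ring (stem at x≈366, ring centre about (363,273)). Tip travel is about 5 mm by height and about 6 mm by force, so I'm handing the job in.

```bash
python3 -c "
from cell import manip
print(manip.sign_off())"
```

```text
the job is handed in; nothing more can be done
None
```

The job is handed in: the beaker stands upright on the cork mat, and the arm is holding the thermometer upright in the ring with its tip about half pressed (roughly 5 mm by height, 6 mm by force) at about 17 s.

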